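# Set the shop clock sign to three

### The arm

A 6-joint arm with a two-finger parallel gripper is mounted at the origin on the work surface. World frame = base frame: x ahead of the robot, y to its left, z up, the work surface at z = 0. Lengths are in mm, angles in rad, forces in N, time in s.
With the tool pointing down it reaches from about 325 to 850 mm from the base axis. Payload 15.5 kg.
Tool frame: the origin (TCP) lies between the finger pads; the fingertips stand 8 mm ahead of it and the grasp point (between the pads) lies 11 mm behind it (arm.tip_extent is the distance from the TCP to the fingertips, in mm); z points along the fingers, y is the line along which they close (so a half turn about z gives the same grasp; the last joint's range is limited). The gripper opens to 91 mm and grips with 3 to 60 N. Pads are 32 mm wide; open, the fingers measure 118 mm over their backs; the gripper's body (76 mm by 178 mm) begins 60 mm behind the grasp point.
Start: joints at [1.071, 0.494, 1.345, -0, 1.302, -0.096], TCP at [246.142, 574.491, 221.915] pointing down, gripper open.
Joint ranges: [-2.91, 2.91], [-0.82, 2.16], [0.22, 2.67], [-1.22, 4.37], [0.12, 2.79], [-3.08, 3.08]. Speed limits (rad/s): [1.89, 1.89, 2.57, 3.01, 3.01, 3.01].

### API

Orientations are given as a unit quaternion [x, y, z, w].
In Python, from station import arm gives the robot as it stands.
- The arm moves only by the tool jog_arm, never from a script. Its arguments are lists of equal length, an entry for each row: "hand": the opening, from 0 (shut) to 1 (fully open); "translation": the shift along the tool's x, y, z as a fraction of full scale, a list of three; "twist": the turn about the tool's z as a fraction of full scale. A call has 1 to 12 rows; each row is the pose to reach, as a shift and turn from the pose commanded when the call began, along the tool's axes at that moment, turning the shorter way round; what a row does not reach only later rows make up. Full scale, the value 1, is 10 cm for a shift and pi rad for a turn. A row lasts 1/8 s, in which the tool goes at most 62.5 mm and 10.7 degrees, less where a joint would pass 70% of its speed; a pose out of reach is approached as far as the arm can. A call with a number of a shift or a turn outside -1 to 1 is refused whole. A call with a gripper value outside its range is refused whole. The fingers move at their own pace and stop on an object; the grip force is fixed at half the most. Time passes only in rows, so rows that repeat a pose let the fingers close. It gives the time, the measured TCP pose, the force, the opening and the grip force at its end, in the units of the state.
- arm.sense(): the state, without advancing time (a new reading comes with each control period).
- arm.get_image(name): name is "side" or "top" or "wrist"; returns the picture (400x640x3 uint8, blue, green, red); there is no depth.
- arm.camera_model(name): a dict with "mtx" (3x3 intrinsics, pixels), "cam_to_world" (4x4, takes a point from camera to world coordinates); the wrist camera has in their place "T_tool_cam" (4x4, takes a point from camera to tool coordinates, whose origin is the TCP and whose axes are the flange's). Camera axes: x right, y down, z forward; pixel columns grow to the right and rows downward; lengths in mm; the calibration is good to about 2 mm. A picture is of the moment at which its call begins: read the wrist's pose just before it. camera_model takes no time and is no camera call.
- arm.close_job(): hands the job in; it is judged then, once.
Trained networks look in the newest picture that a camera, given by its name, has taken for a name from the list of things; names that differ only in an ending like _2 or _b are one class to them, and where a whole thing is asked for, a point or a joint stands for the part that bears it (a point fixed in the world has none). Each returns a list of dicts, best first, with "conf" (0 to 1); they miss things now and then, are a little off and sometimes report something else, mostly with a low value. They report only what shows in the picture. A call takes as long as a camera call.
- arm.boxes_of(camera, target): "point" ([column, row] in pixels, amid what is visible of it).
- arm.pinpoint(camera, target): "point" ([column, row] in pixels: a listed point, or the origin of a listed thing).
The state is a dict: "t": time; "joints": joint angles; "joint_vel": joint speeds; "effort": joint torques, N m; "eef_pos": TCP position; "tcp_rot": TCP orientation; "ft_force": force on the tool from outside, world axes, zero at the start; "wrist_torque": the same for the moment, N m; "grip_width": opening from 0.0 (shut) to 1.0 (fully open); "grip_force": force on a finger pad.
Only numpy, scipy, OpenCV 4.12 (cv2) and the standard library are available. Lean on these libraries where they do the work, as an engineer would, in place of code of your own. Each camera call takes 0.05 s, during which the arm holds its last target. There are 200 camera calls.

### The job

The studio's shop-door clock sign, the kind with two loose hands that tells visitors when the next class starts, lies face up on the bench. With a fingertip, gently push its hands round so that it shows three o'clock: the short hand pointing straight at the three, the long hand straight at the wide twelve mark. Do not lift the clock or shove it about, and leave the battery, jar and tube around it alone.

Things in the scene. Friction and masses are not known exactly. Their poses are not given: they have to be found in the camera images.
- clock: The clock sign, loose, about 1 kg, face up: dark red disc 320 mm across, raised rim (inner radius 150, top 44 mm above the table), face 21 mm above the table, no glass. Origin: centre of its underside, on the axis of the hands; z up; +x points to twelve, three o'clock lies along -y. White hour marks near the rim: twelve is a wide block, three, six and nine are bars 6 mm wide, the rest shorter.
- long_hand (a joint): Angle q of the long hand, rad: 0 = at twelve, growing clockwise seen from above (6.283 is twelve again). It points along (cos q, -sin q) in the clock's frame. Starts between 4.5 and 5.7, before twelve. Each hand turns by itself, both ways, with slight friction (under 1 N at the tip), and stays where it is left; the long hand passes over the short one without touching.
- short_hand (a joint): Angle q of the short hand, rad: 0 = at twelve, growing clockwise seen from above; 1.571 = at three. Points along (cos q, -sin q) in the clock's frame. Starts between 2.4 and 3.5, past three. It moves like the long hand, with its own friction (under 1 N).
- long_tip (a point): Tip of the long hand, on its centre line, 132 mm from the axis, 42 mm above the table. The hand is a straight white bar 12 mm wide (8 mm over the last 34 mm), with a tail 30 mm long behind the axis, 6 mm thick: its underside is 39 mm and its top 45 mm above the table.
- short_tip (a point): Tip of the short hand, on its centre line, 85 mm from the axis, 32 mm above the table. The hand is a straight white bar 16 mm wide without a tail, 5 mm thick: its underside is 30 mm and its top 35 mm above the table, so 9 mm of air lies between it and the face.
- twelve (a point): Point on the middle line of the twelve mark, 132 mm from the axis, 21 mm above the table; at the goal the tip of the long hand lies straight above it. The mark is a white block 30 mm wide, 122 to 146 mm from the axis; a small wire hanging loop sticks out of the rim beside it.
- three (a point): Bare point of the face, 85 mm from the axis on the line from the axis to the three o'clock mark, 21 mm above the table; at the goal the tip of the short hand lies straight above it. The mark itself is a white bar 6 mm wide, 122 to 146 mm from the axis.
- battery: The old battery, loose, standing upright: dark cylinder 14.5 mm across, 50 mm tall; origin at the centre of its foot. To be left alone.
- paint_jar: Paint jar with a lid, loose, 56 mm across, 65 mm tall; origin at the centre of its foot. To be left alone.
- paint_tube: Paint tube, loose, standing on its cap, 34 mm across, 80 mm tall; origin at the centre of its foot. To be left alone.

How it is judged:
By the outcome, as a careful person would: the job done as asked, in the order asked, and still so for the second after the job is handed in, with the robot touching nothing.
It also fails if it takes over 51 s, if anything falls off the work surface, if the arm or the gripper's body presses on something with over 40 N, if the wrist force passes 120 N, or if a joint passes its speed limit or range.

## Working session

There is one attempt and no reset: what is moved stays moved. The work goes in short steps, Python scripts to look and compute and a tool call to move; the robot and the scene stay as the last step left them, time stands still between calls to the robot, and variables do not carry over. Pictures are saved under pics/ and viewed, at most 12 in all, crops included, and the job is handed in when it is done.

Besides the shell and the picture viewer there is one more tool, called after "Call:" by a JSON object that holds its "fn" and its "kwargs". jog_arm: Moves the arm, as the interface text tells. Shift numbers are shares of 10 cm and turn numbers shares of pi rad, none past 1 either way. Its arguments: {"type":"object","properties":{"hand":{"type":"array"},"translation":{"type":"array"},"twist":{"type":"array"}},"required":["hand","translation","twist"]}

```bash
ls; mkdir -p pics; cat > h.py <<'E'
import numpy as np,cv2
from station import arm
from scipy.spatial.transform import Rotation as R
def cam(n):
    m=arm.camera_model(n);K=np.array(m["mtx"])
    if n=="wrist":
        s=arm.sense();T=np.eye(4);T[:3,:3]=R.from_quat(s["tcp_rot"]).as_matrix();T[:3,3]=s["eef_pos"]
        return K,T@np.array(m["T_tool_cam"])
    return K,np.array(m["cam_to_world"])
def ray(n,p,z,c=None):
    K,T=c or cam(n)
    d=T[:3,:3]@np.linalg.solve(K,[p[0],p[1],1]);o=T[:3,3]
    return (o+d*(z-o[2])/d[2])[:2]
def proj(n,P,c=None):
    K,T=c or cam(n)
    q=np.linalg.inv(T)@np.append(P,1);u=K@q[:3];return u[:2]/u[2]
E
python3 - <<'E'
from h import *
for n in ("top","side"):
    im=arm.get_image(n);cv2.imwrite(f"pics/{n}0.png",im)
    for t,z in (("clock",0),("long_tip",42),("short_tip",32),("twelve",21),("three",21),("battery",0),("paint_jar",0),("paint_tube",0)):
        for d in arm.pinpoint(n,t)[:2]: print(n,t,d["conf"],np.round(d["point"]),ray(n,d["point"],z).round(1))
s=arm.sense();print(s["t"],s["eef_pos"],s["tcp_rot"],arm.tip_extent)
E
```

```text
pics
top clock 0.65 [363. 218.] [570.3 -53.7]
top long_tip 0.67 [320. 196.] [620.6  59.6]
top short_tip 0.65 [364. 249.] [487.3 -56.9]
top twelve 0.88 [354. 168.] [699.5 -27.9]
top three 0.82 [398. 215.] [ 579.4 -145.6]
top battery 0.71 [394. 216.] [ 579.  -136.7]
top battery 0.42 [288. 232.] [529.1 143.1]
top paint_jar 0.97 [272. 203.] [604.2 188.8]
top paint_tube 0.45 [454. 192.] [ 644.9 -298. ]
side clock 0.55 [322. 264.] [577.2 -54.3]
side long_tip 0.67 [317. 207.] [632.5  60.6]
side short_tip 0.68 [283. 271.] [488.6 -53. ]
side twelve 0.77 [371. 229.] [708.9 -39.7]
side three 0.94 [352. 284.] [ 592.1 -137.2]
side battery 0.69 [261. 213.] [531.4 146.9]
side paint_jar 0.85 [285. 193.] [612.8 180.8]
side paint_tube 0.86 [430. 344.] [ 645.4 -294.6]
0.9 [246.12988694 574.48364362 221.92782626] [ 2.00994470e-01  9.79592376e-01 -7.17546824e-06  7.60984824e-06] 8.0
```

```bash
python3 - <<'E'
import cv2
a=cv2.imread("pics/top0.png")[120:300,240:480];cv2.imwrite("pics/top0c.png",cv2.resize(a,None,fx=3.3,fy=3.3,interpolation=cv2.INTER_CUBIC))
from h import *
print(R.from_quat(arm.sense()["tcp_rot"]).as_matrix().round(3))
E
```

```text
[[-0.919  0.394  0.   ]
 [ 0.394  0.919 -0.   ]
 [-0.    -0.    -1.   ]]
```

View pics/top0c.png

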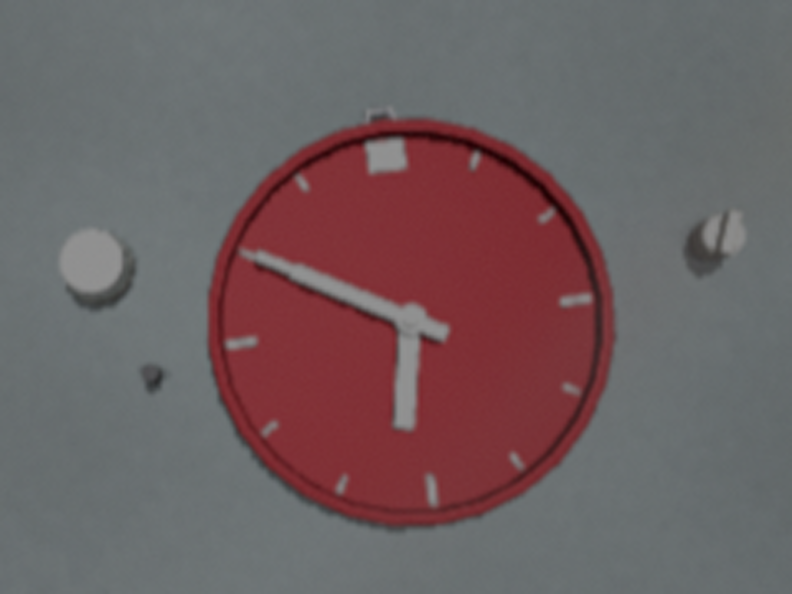

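View pics/side0.png

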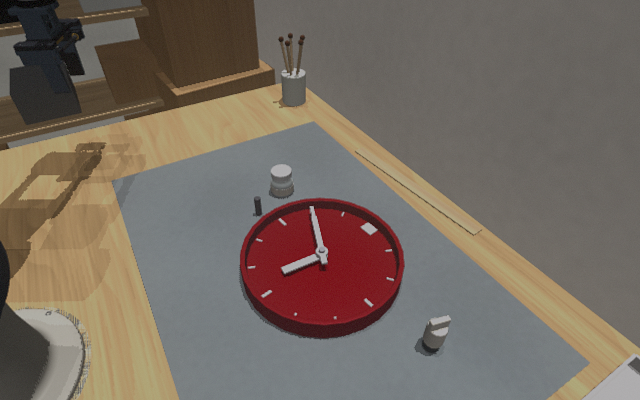

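The top view (crop pixels) shows the hub at about (411,318), the long hand tip at (243,252), the short tip at (404,428), twelve at (386,155) and three at (575,300). The side view agrees. The battery and jar are on the left, and the tube is on the right. I'll move over the clock at height first.

Call:
{"fn": "jog_arm", "kwargs": {"hand": [0,0,0], "translation": [[-0.4,-0.37,0],[-0.8,-0.74,0],[-1,-0.93,0]], "twist": [0,0,0]}}

```text
t: 1.27
eef_pos: [302.1, 447.5, 222.0]
tcp_rot: [0.202, 0.979, -0.0, 0.0]
ft_force: [-0.4, -0.2, 0.8]
grip_width: 0.703
grip_force: 0.0
```

Call:
{"fn": "jog_arm", "kwargs": {"hand": [0,0,0], "translation": [[-0.4,-0.37,0],[-0.8,-0.74,0],[-1,-0.93,0]], "twist": [0,0,0]}}

```text
t: 1.65
eef_pos: [357.4, 322.7, 222.1]
tcp_rot: [0.202, 0.979, -0.0, 0.0]
ft_force: [0.3, 0.2, -0.5]
grip_width: 0.371
grip_force: 0.0
```

Call:
{"fn": "jog_arm", "kwargs": {"hand": [0,0,0], "translation": [[-0.4,-0.37,0],[-0.8,-0.74,0],[-1,-0.93,0]], "twist": [0,0,0]}}

```text
t: 2.02
eef_pos: [412.8, 197.8, 222.1]
tcp_rot: [0.202, 0.979, -0.0, 0.0]
ft_force: [-0.7, 0.3, -0.1]
grip_width: 0.049
grip_force: 0.0
```

Call:
{"fn": "jog_arm", "kwargs": {"hand": [0,0,0,0,0,0,0,0,0,0], "translation": [[-0.4,-0.37,0],[-0.8,-0.74,0],[-1,-0.93,0],[-1,-0.93,0],[-1,-0.93,0],[-1,-0.93,0],[-1,-0.93,0],[-1,-0.93,0],[-1,-0.93,0],[-1,-0.93,0]], "twist": [0.05,0.1,0.15,0.2,0.25,0.3,0.35,0.4,0.45,0.5]}}

```text
t: 3.28
eef_pos: [467.4, 75.0, 222.0]
tcp_rot: [0.836, 0.548, 0.0, 0.0]
ft_force: [-0.2, 0.3, -0.7]
grip_width: 0.006
grip_force: 0.0
```

```bash
cat > look.py <<'E'
from h import *
import sys
def look(n,tag):
    c=cam(n);im=arm.get_image(n);cv2.imwrite(f"pics/{n}{tag}.png",im)
    for t,z in (("clock",0),("long_tip",42),("short_tip",32),("twelve",21),("three",21)):
        for d in arm.pinpoint(n,t)[:1]: print(n,t,d["conf"],np.round(d["point"]),ray(n,d["point"],z,c).round(1))
E
python3 - <<'E'
from look import *
look("wrist",1)
im=cv2.imread("pics/top0.png").astype(int)
m=((im[...,2]-im[...,1])>30).astype(np.uint8)
cs,_=cv2.findContours(m,cv2.RETR_EXTERNAL,cv2.CHAIN_APPROX_NONE)
k=cv2.convexHull(max(cs,key=len))[:,0]
p=np.array([ray("top",q,44) for q in k])
A=np.c_[2*p,np.ones(len(p))];x=np.linalg.lstsq(A,(p**2).sum(1),rcond=None)[0]
print("circle",x[:2],np.sqrt(x[2]+x[0]**2+x[1]**2))
print(R.from_quat(arm.sense()["tcp_rot"]).as_matrix().round(3))
E
```

```text
wrist clock 0.63 [450. 237.] [576.2 -52.2]
wrist long_tip 0.56 [471. 121.] [621.6  69.8]
wrist twelve 0.55 [568. 177.] [703.9 -28.4]
wrist three 0.76 [490. 308.] [ 585.9 -141.2]
circle [  435.28129858 -1190.25035665] 528.5497987513767
[[ 0.391  0.92   0.   ]
 [ 0.92  -0.391 -0.   ]
 [ 0.     0.    -1.   ]]
```

View pics/wrist1.png

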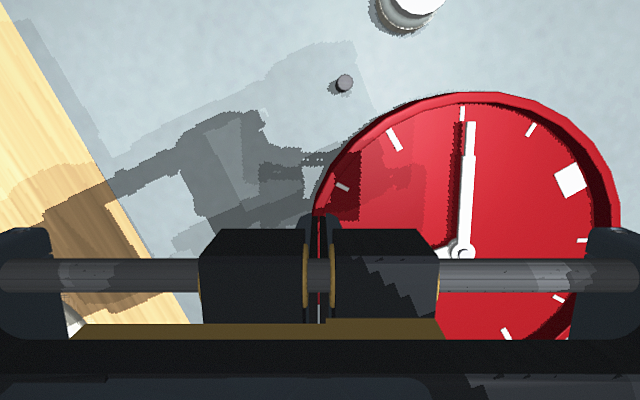

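The wrist view shows the hub at (463,250), the long tip at (471,122), the twelve block at (571,180) and the battery at (344,83). The fingers are shut.

```bash
python3 - <<'E'
from look import *
im=cv2.imread("pics/top0.png").astype(int)
m=((im[...,2]>1.8*im[...,1])&(im[...,2]>60)).astype(np.uint8);m[:,:250]=0
cs,_=cv2.findContours(m,cv2.RETR_EXTERNAL,cv2.CHAIN_APPROX_NONE)
k=cv2.convexHull(max(cs,key=len))[:,0]
for z in (40,44):
    p=np.array([ray("top",q,z) for q in k])
    A=np.c_[2*p,np.ones(len(p))];x=np.linalg.lstsq(A,(p**2).sum(1),rcond=None)[0]
    print("circle",x[:2],np.sqrt(x[2]+x[0]**2+x[1]**2))
f=lambda u,v:(240+u/3.3,120+v/3.3)
print("hub top",ray("top",f(411,318),46),"hub wrist",ray("wrist",(463,250),46))
print("top 12,3,6,9",[ray("top",f(*q),21).round(1) for q in((386,155),(576,300),(433,490),(241,343))])
print("wrist 12, longtip",[ray("wrist",(571,180),21).round(1),ray("wrist",(471,122),42).round(1)])
print("top long tip,short tip",ray("top",f(243,252),42),ray("top",f(404,428),32))
E
```

```text
circle [571.52622201 -53.83595959] 158.50747105797686
circle [571.25261139 -53.50535559] 158.03462654763936
hub top [571.62418713 -54.97258041] hub wrist [574.71540156 -47.40250906]
top 12,3,6,9 [array([703.8, -34.9]), array([ 590.9, -188.1]), array([438.2, -76.6]), array([550.2,  77.4])]
wrist 12, longtip [array([706.7, -30.6]), array([621.3,  70.4])]
top long tip,short tip [620.5634555   77.39769214] [486.16914255 -52.06170568]
```

Call:
{"fn": "jog_arm", "kwargs": {"hand": [0,0,0,0,0,0,0,0], "translation": [[-0.3,0.3,0.3],[-0.5,0.5,0.6],[-0.69,0.72,0.9],[-0.69,0.72,0.9],[-0.69,0.72,0.9],[-0.69,0.72,0.9],[-0.69,0.72,0.9],[-0.69,0.72,0.9]], "twist": [0.05,0.1,0.16,0.21,0.27,0.32,0.38,0.38]}}

```text
t: 4.58
eef_pos: [506.4, -16.8, 131.9]
tcp_rot: [1.0, -0.013, 0.0, 0.0]
ft_force: [1.1, 0.3, 0.4]
grip_width: 0.006
grip_force: 0.0
```

```bash
cat > arc.py <<'E'
from h import *
C=np.array([571.5,-54.5])
def arc(r,d,ths,sgn,z,side,n=2):
    """rows for TCP = C + r u - side*d v, tool y = sgn*v, at hand angles ths (deg world)"""
    s=arm.sense();M=R.from_quat(s["tcp_rot"]).as_matrix();p=np.array(s["eef_pos"])
    a0=np.degrees(np.arctan2(M[1,1],M[0,1]))
    for i,th in enumerate(ths):
        t=np.radians(th);u=np.array([np.cos(t),np.sin(t)]);v=np.array([-u[1],u[0]])
        q=np.append(C+r*u-side*d*v,z);dl=M.T@(q-p)/100
        a=th+90+(180 if sgn<0 else 0)
        tw=-((a-a0+180)%360-180)/180
        print(round(th,1),dl.round(2).tolist(),round(tw,3))
E
python3 - <<'E'
from arc import *
s=arm.sense();print(s["eef_pos"],s["joints"],s["t"])
arc(66,36,[178.3],1,34,1)
c=cam("wrist");im=arm.get_image("wrist");cv2.imwrite("pics/w2.png",im)
E
```

```text
[506.36646064 -16.76681652 131.92594579] [-1.50989014e-01  4.46219274e-01  1.74078162e+00 -3.71755842e-05
  9.54555258e-01  1.44509073e+00] 4.575
178.3 [0.0, -0.0, 0.98] 0.001
```

View pics/w2.png

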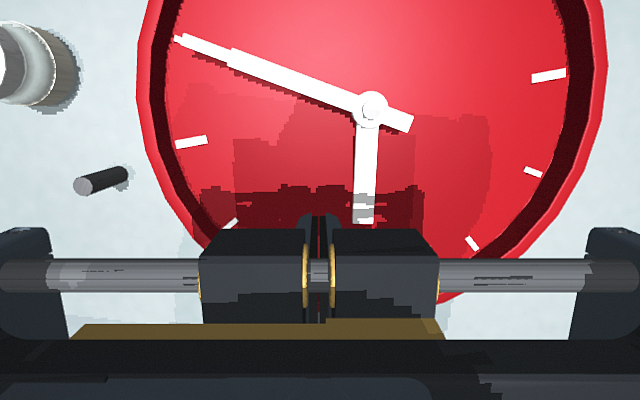

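The hub is at (370,108) and the short hand runs down to (363,222). The finger is on its left and clear of it. Now lowering.

Call:
{"fn": "jog_arm", "kwargs": {"hand": [0,0,0,0], "translation": [[0,0,0.4],[0,0,0.7],[0,0,0.98],[0,0,0.98]], "twist": [0,0,0,0]}}

```text
t: 5.12
eef_pos: [505.2, -16.6, 32.6]
tcp_rot: [1.0, -0.012, -0.002, -0.0]
ft_force: [0.1, 0.3, 0.7]
grip_width: 0.007
grip_force: 0.0
```

```bash
python3 - <<'E'
from arc import *
s=arm.sense();print(s["eef_pos"],s["ft_force"])
print("hub",ray("wrist",(370,108),46,(cam("wrist")[0],cam("wrist")[1]+np.array([[0,0,0,0]]*2+[[0,0,0,98]]+[[0]*4]))))
arc(66,21.5,np.arange(178,276,8),1,34,1)
E
```

```text
[505.21117231 -16.59213352  32.6380801 ] [0.1200554  0.33739745 0.68378798]
hub [572.76768401 -52.12413109]
178 [0.01, 0.14, -0.01] 0.004
186 [-0.01, 0.23, -0.01] -0.041
194 [-0.02, 0.33, -0.01] -0.085
202 [-0.02, 0.43, -0.01] -0.13
210 [-0.0, 0.52, -0.01] -0.174
218 [0.02, 0.62, -0.01] -0.219
226 [0.07, 0.7, -0.01] -0.263
234 [0.12, 0.78, -0.01] -0.307
242 [0.18, 0.86, -0.01] -0.352
250 [0.26, 0.92, -0.01] -0.396
258 [0.34, 0.97, -0.02] -0.441
266 [0.43, 1.01, -0.02] -0.485
274 [0.52, 1.04, -0.02] -0.53
```

Call:
{"fn": "jog_arm", "kwargs": {"hand": [0,0,0,0,0,0,0,0,0,0,0], "translation": [[0,0.07,0],[0.01,0.14,0],[0,0.18,0],[-0.01,0.23,0],[-0.01,0.28,0],[-0.02,0.33,0],[-0.02,0.43,0],[0,0.52,0],[0.02,0.62,0],[0.07,0.7,0],[0.07,0.7,0]], "twist": [0,0,-0.02,-0.04,-0.063,-0.085,-0.13,-0.174,-0.219,-0.263,-0.263]}}

```text
t: 6.5
eef_pos: [512.1, -87.9, 34.7]
tcp_rot: [0.922, 0.388, 0.001, 0.001]
ft_force: [0.8, 0.3, -0.1]
grip_width: 0.007
grip_force: 0.0
```

```bash
python3 - <<'E'
from arc import *
s=arm.sense();print(s["eef_pos"],s["ft_force"])
arc(66,21.5,[226,232,238,244,250,256,262,267,270],1,34,1)
from look import *
look("wrist",3)
E
```

```text
[512.0593311  -87.87989208  34.70262082] [ 0.84455467  0.27567069 -0.12036813]
226 [-0.01, -0.02, 0.01] -0.002
232 [-0.03, 0.05, 0.01] -0.035
238 [-0.04, 0.12, 0.01] -0.068
244 [-0.04, 0.2, 0.01] -0.102
250 [-0.04, 0.27, 0.01] -0.135
256 [-0.02, 0.34, 0.01] -0.168
262 [-0.01, 0.41, 0.01] -0.202
267 [0.02, 0.47, 0.01] -0.23
270 [0.03, 0.5, 0.01] -0.246
wrist clock 0.67 [352. 111.] [572.5 -52.5]
wrist three 0.63 [488. 215.] [ 585.6 -137.6]
```

View pics/wrist3.png

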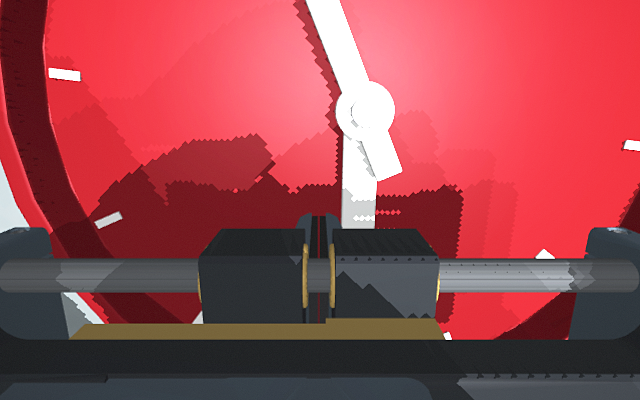

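The short hand (columns 343–375) lies against the finger's right side and is following it. I'll carry on to a little short of three.

Call:
{"fn": "jog_arm", "kwargs": {"hand": [0,0,0,0,0,0,0,0,0], "translation": [[-0.03,0.05,0.01],[-0.04,0.12,0.01],[-0.04,0.2,0.01],[-0.04,0.27,0.01],[-0.02,0.34,0.01],[-0.01,0.41,0.01],[0.02,0.47,0.01],[0.03,0.5,0.01],[0.03,0.5,0.01]], "twist": [-0.035,-0.068,-0.102,-0.135,-0.168,-0.202,-0.23,-0.246,-0.246]}}

```text
t: 7.92
eef_pos: [549.3, -119.5, 32.9]
tcp_rot: [0.707, 0.707, -0.0, -0.0]
ft_force: [-0.7, -0.3, 0.8]
grip_width: 0.007
grip_force: 0.0
```

```bash
python3 - <<'E'
from arc import *
from look import *
s=arm.sense();print(s["eef_pos"],s["ft_force"],s["t"])
look("wrist",4);look("top",4)
im=cv2.imread("pics/top4.png")[145:285,295:425]
a=cv2.resize(im,None,fx=4,fy=4,interpolation=cv2.INTER_CUBIC)
b=cv2.imread("pics/wrist4.png")[:240]
cv2.imwrite("pics/c4.png",a)
arc(66,21.5,[272,275,277,279,281],1,34,1)
E
```

```text
[ 549.30234239 -119.51560982   32.87847947] [-0.71886923 -0.25000377  0.7546138 ] 7.925
wrist clock 0.63 [363. 115.] [573.8 -54.7]
top clock 0.57 [360. 217.] [573.4 -47.8]
top long_tip 0.71 [317. 197.] [619.6  69.7]
top twelve 0.73 [357. 168.] [701.9 -36.1]
272 [-0.02, 0.03, -0.01] -0.011
275 [-0.02, 0.07, -0.01] -0.028
277 [-0.03, 0.09, -0.01] -0.039
279 [-0.03, 0.11, -0.01] -0.05
281 [-0.04, 0.14, -0.01] -0.061
```

View pics/wrist4.png

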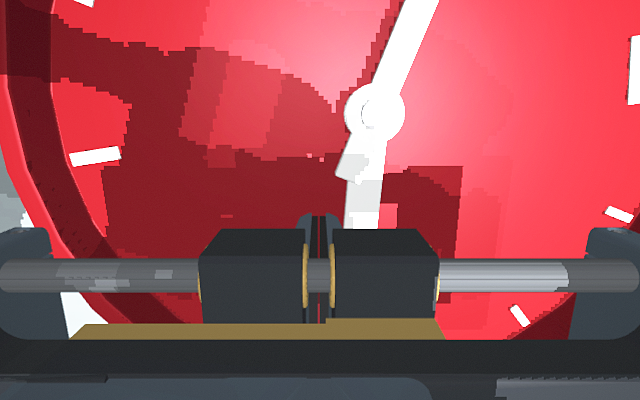

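The short hand's visible end is around columns 345–379 at row 225, and the hub is at (375,113). The hand is still a bit short of three.

```bash
python3 - <<'E'
from h import *
c=cam("wrist")
g=cv2.imread("pics/wrist4.png")
for r in (190,200,210,220,226):
    w=np.where(g[r,300:420].min(1)>120)[0]+300
    print(r,w.min(),w.max(),[ray("wrist",(x,r),35,c).round(1) for x in (w.min(),w.max())])
h=ray("wrist",(375,113),47,c);print("hub",h)
E
```

```text
190 346 381 [array([562.7, -87.6]), array([578.7, -87.6])]
200 346 380 [array([562.8, -92.4]), array([578.5, -92.4])]
210 345 378 [array([562.4, -97.2]), array([577.7, -97.2])]
220 344 377 [array([ 562., -102.]), array([ 577.5, -102.1])]
226 343 377 [array([ 561.6, -105. ]), array([ 577.6, -105. ])]
hub [572.80756733 -53.09867698]
```

```bash
sed -i 's/^C=.*/C=np.array([572.5,-53.5])/' arc.py; python3 - <<'E'
from arc import *
arc(66,18,[268,271,274,276,277,278.8],1,34,1)
E
```

```text
268 [0.01, 0.03, -0.01] 0.011
271 [-0.0, 0.06, -0.01] -0.005
274 [-0.01, 0.1, -0.01] -0.022
276 [-0.01, 0.12, -0.01] -0.033
277 [-0.02, 0.13, -0.01] -0.039
278.8 [-0.02, 0.16, -0.01] -0.049
```

Call:
{"fn": "jog_arm", "kwargs": {"hand": [0,0,0,0,0], "translation": [[0,0.04,0],[0,0.08,0],[-0.01,0.11,0],[-0.02,0.13,0],[-0.02,0.13,0]], "twist": [-0.01,-0.02,-0.03,-0.039,-0.039]}}

```text
t: 9.15
eef_pos: [562.5, -121.8, 32.9]
tcp_rot: [0.662, 0.749, 0.0, 0.0]
ft_force: [-0.2, -0.9, -0.5]
grip_width: 0.001
grip_force: 0.0
```

```bash
cat > ms.py <<'E'
from arc import *
def short(tag):
    s=arm.sense();c=cam("wrist");g=arm.get_image("wrist");cv2.imwrite(f"pics/s{tag}.png",g)
    P=[]
    for r in range(185,228,6):
        w=np.where(g[r,320:420].min(1)>120)[0]+320
        if 28<np.ptp(w)<42: P.append(ray("wrist",(w.mean(),r),35,c))
    P=np.array(P);
    for C0 in (C,):
        d=P-C0;a=np.degrees(np.arctan2(d[:,1],d[:,0]))%360;print("angles from C",a.round(1))
    f=P[-1]-P[0];print("slope",np.degrees(np.arctan2(f[1],f[0]))%360, "P",P[[0,-1]].round(1),"tcp",s["eef_pos"].round(1) if hasattr(s["eef_pos"],'round') else s["eef_pos"])
E
python3 -c "
from ms import *
short(5)
arc(66,18,[278,279,280],1,34,1)"
```

```text
angles from C [278.  277.3 277.4 277.5 277.6 277.3 277.4 278. ]
slope 277.90298491388364 P [[ 577.   -85.4]
 [ 579.8 -105.4]] tcp [ 562.5 -121.8   32.9]
278 [0.0, 0.02, -0.01] -0.005
279 [-0.0, 0.03, -0.01] -0.011
280 [-0.0, 0.04, -0.01] -0.016
```

View pics/s5.png

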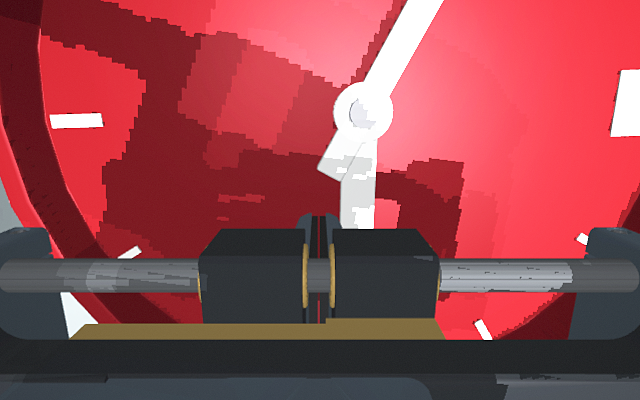

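The hand is at about 277.5° against a goal of about 278.8°, so I'll nudge 1.5 mm, back off, rise and check from a clear view.

Call:
{"fn": "jog_arm", "kwargs": {"hand": [0,0,0,0,0,0,0], "translation": [[0,0.01,0],[0,0.017,0],[0,0.017,0],[0,-0.15,0],[0,-0.15,-0.3],[0,-0.15,-0.9],[0,-0.15,-0.9]], "twist": [-0.004,-0.007,-0.007,-0.007,-0.007,-0.007,-0.007]}}

```text
t: 10.07
eef_pos: [549.7, -124.2, 126.9]
tcp_rot: [0.654, 0.756, 0.001, 0.003]
ft_force: [0.4, -0.0, -0.1]
grip_width: 0.006
grip_force: 0.0
```

Call:
{"fn": "jog_arm", "kwargs": {"hand": [0,0,0,0,0], "translation": [[0,-0.4,-0.2],[0.2,-0.8,-0.4],[0.4,-1,-0.5],[0.6,-1,-0.5],[0.6,-1,-0.5]], "twist": [0.05,0.1,0.15,0.18,0.18]}}

```text
t: 10.7
eef_pos: [439.2, -77.7, 172.7]
tcp_rot: [0.839, 0.544, -0.0, -0.0]
ft_force: [0.1, -0.5, -0.7]
grip_width: 0.003
grip_force: 0.0
```

```bash
python3 - <<'E'
from look import *
print(arm.sense()["eef_pos"],arm.sense()["t"])
look("wrist",6);look("top",6)
a=cv2.imread("pics/wrist6.png")[:230];b=cv2.resize(cv2.imread("pics/top6.png")[145:285,295:425],None,fx=2.6,fy=2.6,interpolation=cv2.INTER_CUBIC)
v=np.zeros((230+b.shape[0],640,3),np.uint8);v[:230]=a;v[230:,:b.shape[1]]=b
cv2.imwrite("pics/v6.png",v)
E
```

```text
[439.23890932 -77.7424324  172.74809251] 10.7
wrist clock 0.78 [438. 100.] [569.6 -52.5]
wrist short_tip 0.96 [497. 183.] [ 583.1 -135.3]
wrist twelve 0.86 [601.   4.] [706.  -33.4]
wrist three 0.75 [496. 182.] [ 586.2 -138.2]
top clock 0.76 [361. 217.] [572.1 -50.5]
top long_tip 0.8 [318. 198.] [616.3  66.5]
top short_tip 0.51 [396. 211.] [ 589.3 -136.5]
top twelve 0.68 [355. 169.] [697.4 -28.7]
top three 0.61 [396. 220.] [ 566.6 -139.4]
```

View pics/v6.png

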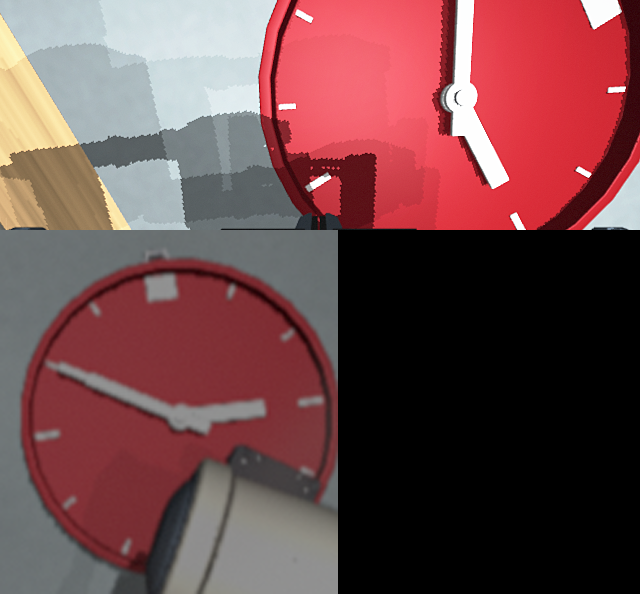

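The wrist view shows the hub at (461,97), the short tip at (499,184), the three mark at (518,220), the six mark at (318,182) and twelve at (600,10). The short hand is nearly on three, so I'll compute the angles.

```bash
cat > ang.py <<'E'
from arc import *
def blobs(g,n,c,box):
    x0,y0,x1,y1=box
    m=np.zeros(g.shape[:2],np.uint8);m[y0:y1,x0:x1]=(g[y0:y1,x0:x1,:2].min(2)>130)*255
    k,l,st,ce=cv2.connectedComponentsWithStats(m)
    return [(ce[i].round(1),st[i,4],ray(n,ce[i],21,c)) for i in range(1,k) if st[i,4]>30]
E
python3 - <<'E'
from ang import *
c=cam("wrist");g=cv2.imread("pics/wrist6.png")
for b in ((262,0,640,228),): 
    for ce,a,w in blobs(g,"wrist",c,b):
        d=w-C;print(ce,a,w.round(1),"r",np.hypot(*d).round(1),"ang",(np.degrees(np.arctan2(d[1],d[0]))%360).round(2))
m=(g[:,:,:2].min(2)>130)
P=[]
for r in range(142,172,3):
    w=np.where(m[r,455:520])[0]+455;P.append(ray("wrist",(w.mean(),r),35,c))
P=np.array(P);l=cv2.fitLine(P.astype(np.float32),cv2.DIST_L2,0,0,.01)[:,0]
print("short line angle",np.degrees(np.arctan2(l[1],l[0]))%180+180)
d=P-C;print((np.degrees(np.arctan2(d[:,1],d[:,0]))%360).round(1))
for z in (45,47,50):print("hub",ray("wrist",(461,97),z,c))
P=[]
for r in range(10,70,6):
    w=np.where(m[r,445:490])[0]+445;P.append(ray("wrist",(w.mean(),r),45,c))
d=np.array(P)-C;print("long",(np.degrees(np.arctan2(d[:,1],d[:,0]))%360).round(1))
E
```

```text
[266.3  15.4] 340 [459.7  66.8] r 164.9 ang 133.14
[470.1 100.2] 4036 [588.4 -62.9] r 18.4 ang 329.44
[600.5  10.6] 766 [705.4 -39.5] r 133.7 ang 6.03
[303.6  15.6] 122 [487.   54.5] r 137.7 ang 128.37
[616.3  89.1] 103 [ 703.4 -104.6] r 140.5 ang 338.68
[286.6 106.1] 102 [444.4  -3.6] r 137.5 ang 158.71
[265.  153.9] 193 [409.6 -32.6] r 164.2 ang 172.7
[622.1 205.6] 1677 [ 685.4 -207.8] r 191.2 ang 306.2
[583.1 171.6] 90 [ 660.7 -162.4] r 140.2 ang 309.0
[317.9 181.9] 192 [441.7 -74.5] r 132.5 ang 189.11
[516.3 220.3] 126 [ 593.5 -182. ] r 130.2 ang 279.3
short line angle 278.28052
[278.9 278.4 278.7 278.7 278.6 278.9 278.5 278.7 278.4 278.6]
hub [573.43521422 -54.06067816]
hub [572.70988835 -53.79881394]
hub [571.62189955 -53.40601759]
long [67.7 67.4 67.5 67.6 67.2 67.3 67.4 66.9 66.9 66.1]
```

The marks give a dial angle of about 8.85°, and the short hand is at 278.65° against 278.85°, so it is done. The long hand is next.

```bash
python3 - <<'E'
from arc import *
arc(108,34,[67.3],-1,150,-1)
E
```

```text
67.3 [1.84, 0.74, 0.23] -0.008
```

Call:
{"fn": "jog_arm", "kwargs": {"hand": [0,0,0], "translation": [[0.4,0.2,0],[0.8,0.4,0],[0.9,0.4,0]], "twist": [0,0,0]}}

```text
t: 11.68
eef_pos: [514.9, -11.5, 172.8]
tcp_rot: [0.839, 0.545, 0.0, 0.0]
ft_force: [-0.7, -0.2, 0.3]
grip_width: 0.007
grip_force: 0.0
```

Call:
{"fn": "jog_arm", "kwargs": {"hand": [0,0,0,0], "translation": [[0.4,0.15,0.1],[0.8,0.3,0.2],[0.94,0.34,0.23],[0.94,0.34,0.23]], "twist": [0,0,0,0]}}

```text
t: 12.18
eef_pos: [581.9, 59.3, 149.5]
tcp_rot: [0.839, 0.544, -0.0, -0.0]
ft_force: [-1.2, 0.1, -0.2]
grip_width: 0.004
grip_force: 0.0
```

```bash
python3 - <<'E'
from arc import *
s=arm.sense();print(s["eef_pos"],s["t"])
cv2.imwrite("pics/w7.png",arm.get_image("wrist"))
arc(108,30,[67.3],-1,46,-1)
E
```

```text
[581.94438531  59.26253081 149.54392877] 12.175
67.3 [0.01, 0.05, 1.04] -0.008
```

View pics/w7.png

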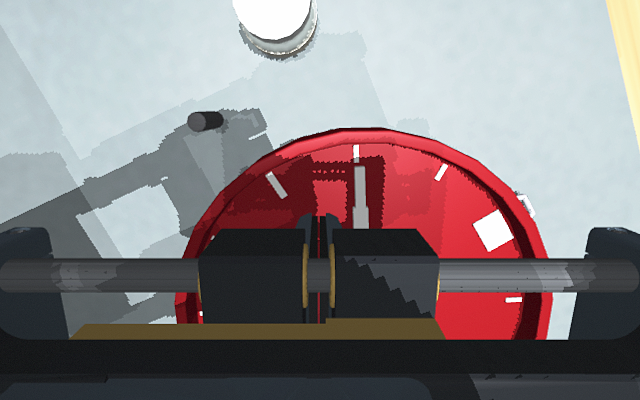

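The finger (column 318) is on the nine side of the long hand (column 361) and clear of it. Now lowering.

Call:
{"fn": "jog_arm", "kwargs": {"hand": [0,0,0,0,0], "translation": [[0,0,0.4],[0,0,0.8],[0,0,1],[0,0,1],[0,0,1]], "twist": [0,0,0,0,0]}}

```text
t: 12.85
eef_pos: [582.7, 58.6, 51.2]
tcp_rot: [0.839, 0.544, 0.0, 0.0]
ft_force: [0.2, -1.6, -0.1]
grip_width: 0.006
grip_force: 0.0
```

```bash
python3 - <<'E'
from arc import *
s=arm.sense();print(s["eef_pos"],s["t"])
arc(108,16,[72,67,63,58,53,48,43,38,34],-1,46,-1)
E
```

```text
[582.67633462  58.58749509  51.15608169] 12.85
72 [-0.01, 0.09, 0.05] -0.034
67 [0.01, 0.18, 0.05] -0.006
63 [0.02, 0.26, 0.05] 0.016
58 [0.03, 0.35, 0.05] 0.044
53 [0.02, 0.45, 0.05] 0.072
48 [0.01, 0.54, 0.05] 0.099
43 [-0.01, 0.64, 0.05] 0.127
38 [-0.04, 0.73, 0.05] 0.155
34 [-0.06, 0.8, 0.05] 0.177
```

Call:
{"fn": "jog_arm", "kwargs": {"hand": [0,0,0,0,0,0,0,0,0,0,0,0], "translation": [[0,0,0.05],[0,0.07,0.05],[0,0.13,0.05],[0.01,0.18,0.05],[0.02,0.26,0.05],[0.03,0.35,0.05],[0.02,0.45,0.05],[0.01,0.54,0.05],[-0.01,0.64,0.05],[-0.04,0.73,0.05],[-0.06,0.8,0.05],[-0.06,0.8,0.05]], "twist": [0,0,0,0,0.016,0.044,0.072,0.099,0.127,0.155,0.177,0.177]}}

```text
t: 14.35
eef_pos: [653.5, 20.7, 44.9]
tcp_rot: [0.956, 0.293, 0.0, 0.0]
ft_force: [-0.0, 0.3, 0.2]
grip_width: 0.006
grip_force: 0.0
```

```bash
python3 - <<'E'
from arc import *
s=arm.sense();print(s["eef_pos"],s["t"])
g=arm.get_image("wrist");cv2.imwrite("pics/w8.png",g)
c=cam("wrist")
for r in range(100,228,12):
    w=np.where(g[r,320:420,:2].min(1)>130)[0]+320
    if len(w): 
        p=ray("wrist",(w.mean(),r),45,c);d=p-C;print(r,w.min(),w.max(),np.degrees(np.arctan2(d[1],d[0])).round(1),np.hypot(*d).round())
arc(108,16,[30,26,22,18,15,13,12],-1,45,-1)
E
```

```text
[653.46396612  20.72779672  44.85443575] 14.35
100 320 419 32.2 181.0
112 320 419 32.1 176.0
124 320 419 32.0 171.0
136 320 419 31.9 165.0
148 416 419 24.1 162.0
172 323 330 39.0 150.0
184 324 331 39.0 144.0
208 345 360 34.3 132.0
220 345 360 34.2 126.0
30 [0.0, 0.08, -0.0] 0.023
26 [0.01, 0.16, -0.0] 0.045
22 [0.0, 0.23, -0.0] 0.067
18 [-0.0, 0.31, -0.0] 0.09
15 [-0.01, 0.37, -0.0] 0.106
13 [-0.02, 0.4, -0.0] 0.117
12 [-0.02, 0.42, -0.0] 0.123
```

The long hand is following at 34.2°, as predicted. I'll push to about 11° and check.

Call:
{"fn": "jog_arm", "kwargs": {"hand": [0,0,0,0,0,0,0,0,0], "translation": [[0,0.04,0],[0,0.1,0],[0.01,0.17,0],[0,0.24,0],[0,0.31,0],[-0.01,0.36,0],[-0.02,0.4,0],[-0.02,0.42,0],[-0.02,0.42,0]], "twist": [0.012,0.03,0.05,0.07,0.09,0.106,0.117,0.123,0.123]}}

```text
t: 15.52
eef_pos: [674.8, -14.9, 44.9]
tcp_rot: [0.995, 0.104, -0.0, 0.0]
ft_force: [-0.0, 0.1, -0.1]
grip_width: 0.004
grip_force: 0.0
```

```bash
cat > ml.py <<'E'
from arc import *
def go(tag):
    s=arm.sense();print(s["eef_pos"],s["t"])
    c=cam("wrist");g=arm.get_image("wrist");cv2.imwrite(f"pics/w{tag}.png",g)
    for r in range(196,228,6):
        w=np.where(g[r,336:366,:2].min(1)>130)[0]+336
        if len(w):
            p=ray("wrist",(w.mean(),r),45,c);d=p-C;print(r,w.min(),w.max(),np.degrees(np.arctan2(d[1],d[0])).round(1),np.hypot(*d).round())
E
python3 - <<'E'
from ml import *
go(9)
arc(108,16,[11,10,9,8.85],-1,45,-1)
E
```

```text
[674.84231636 -14.91688228  44.89142931] 15.525
196 336 365 12.7 137.0
202 336 365 12.6 134.0
208 336 365 12.6 131.0
214 343 358 12.7 128.0
220 343 358 12.7 125.0
226 343 358 12.7 122.0
11 [0.0, 0.02, -0.0] 0.005
10 [0.0, 0.04, -0.0] 0.011
9 [0.01, 0.06, -0.0] 0.016
8.8 [0.01, 0.06, -0.0] 0.017
```

View pics/w9.png

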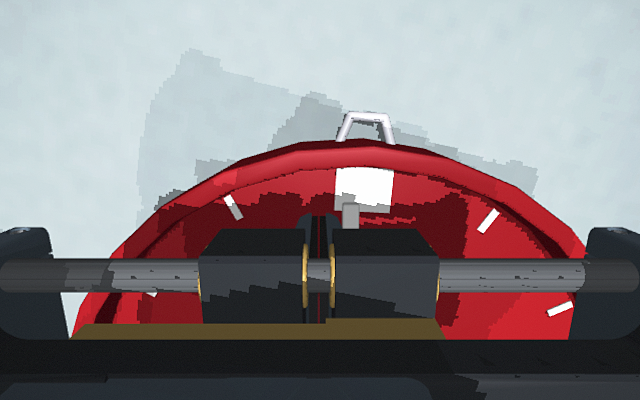

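The long tip (column 350) sits left of the middle of the twelve block (column 365), with 3.8° to go, which is about 7 mm.

Call:
{"fn": "jog_arm", "kwargs": {"hand": [0,0,0,0], "translation": [[0,0.03,0],[0,0.05,0],[0.01,0.07,0],[0.01,0.07,0]], "twist": [0.006,0.012,0.017,0.017]}}

```text
t: 16.08
eef_pos: [677.3, -21.7, 44.9]
tcp_rot: [0.997, 0.077, -0.0, 0.0]
ft_force: [-0.4, -0.4, 0.0]
grip_width: 0.006
grip_force: 0.0
```

```bash
python3 - <<'E'
from ml import *
from ang import blobs
c=cam("wrist");go(10)
g=cv2.imread("pics/w10.png").copy()
w=np.where(g[180,300:430,:2].min(1)>170)[0]+300;p=ray("wrist",(w.mean(),180),21,c)-C
print("mark row180",w.min(),w.max(),np.degrees(np.arctan2(p[1],p[0])),np.hypot(*p))
for ce,a,w in blobs(g,"wrist",c,(150,190,560,228)):
    d=w-C;print(ce,a,np.hypot(*d).round(1),np.degrees(np.arctan2(d[1],d[0])).round(2))
for r in (212,218,224): print(r,np.where(g[r,325:420,:2].min(1)>110)[0]+325)
E
```

```text
[677.34741918 -21.72063219  44.89417947] 16.075
196 336 365 9.1 138.0
202 336 365 9.1 135.0
208 336 365 9.1 132.0
214 344 359 8.8 129.0
220 344 359 8.8 126.0
226 344 359 8.8 123.0
mark row180 319 375 9.0321878566596 140.30502194022156
[159.7 197.1] 320 165.3 46.4
[347.9 203.7] 1428 127.3 8.73
[544.6 199.7] 686 167.1 -30.4
[218.9 213.9] 183 140.1 38.63
[474.9 213.9] 199 139.8 -20.82
212 [343 344 345 346 347 348 349 350 351 352 353 354 355 356 357 358 359]
218 [343 344 345 346 347 348 349 350 351 352 353 354 355 356 357 358 359]
224 [343 344 345 346 347 348 349 350 351 352 353 354 355 356 357 358 359]
```

Call:
{"fn": "jog_arm", "kwargs": {"hand": [0,0,0,0,0], "translation": [[0,-0.1,0],[0,-0.15,-0.1],[0,-0.15,-0.5],[0,-0.15,-1],[0,-0.15,-1]], "twist": [0,0,0,0,0]}}

```text
t: 16.75
eef_pos: [677.3, -6.3, 149.9]
tcp_rot: [0.997, 0.077, 0.004, 0.001]
ft_force: [0.3, 0.1, 0.5]
grip_width: 0.007
grip_force: 0.0
```

Call:
{"fn": "jog_arm", "kwargs": {"hand": [0,0,0,0,0], "translation": [[-0.4,-0.3,-0.3],[-0.8,-0.6,-0.5],[-1,-1,-0.5],[-1,-1,-0.5],[-1,-1,-0.5]], "twist": [0,0,0,0,0]}}

```text
t: 17.38
eef_pos: [561.0, 76.8, 195.0]
tcp_rot: [0.997, 0.077, 0.0, 0.0]
ft_force: [-0.3, -0.9, 1.0]
grip_width: 0.006
grip_force: 0.0
```

Call:
{"fn": "jog_arm", "kwargs": {"hand": [0,0,0,0], "translation": [[-0.5,0,0],[-1,0,0],[-1,0,0],[-1,0,0]], "twist": [0,0,0,0]}}

```text
t: 17.88
eef_pos: [463.3, 60.9, 195.1]
tcp_rot: [0.997, 0.077, 0.001, 0.0]
ft_force: [0.7, -0.3, -0.0]
grip_width: 0.008
grip_force: 0.0
```

```bash
python3 - <<'E'
from h import *
print(arm.sense()["eef_pos"],arm.sense()["t"])
cv2.imwrite("pics/w11.png",arm.get_image("wrist"))
E
```

```text
[463.25546928  60.87845083 195.11496502] 17.875
```

View pics/w11.png

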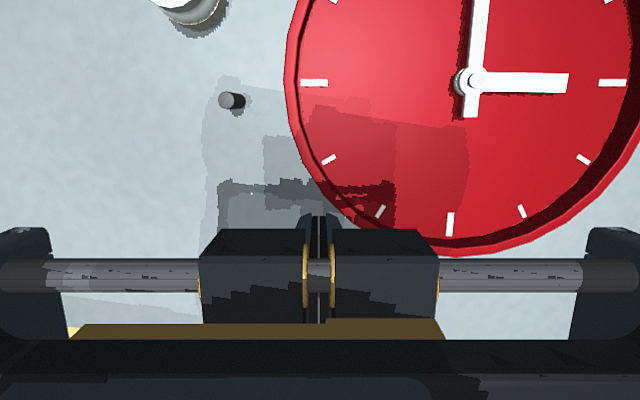

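Viewed clear, nine (314,82), the short hand's end (568,83) and three (612,83) are in line. The long hand runs along column 478, away from the short one at a right angle. One last check with numbers.

```bash
python3 - <<'E'
from ang import *
c=cam("wrist");g=cv2.imread("pics/w11.png");m=g[:,:,:2].min(2)>130
A=[]
for ce,a,w in blobs(g,"wrist",c,(280,0,640,228)):
    d=w-C;r=np.hypot(*d)
    if 128<r<143: A.append((w,np.degrees(np.arctan2(d[1],d[0]))%30))
print("marks mod30",np.round([a for _,a in A],2))
fit=lambda P:(lambda l:np.degrees(np.arctan2(l[1],l[0])))(cv2.fitLine(np.array(P,np.float32),cv2.DIST_HUBER,0,0,.01)[:,0])
L=[ray("wrist",((np.where(m[r,455:495])[0]+455).mean(),r),45,c) for r in list(range(2,60,4))+[104,108,112]]
S=[ray("wrist",(x,np.where(m[60:110,x])[0].mean()+60),35,c) for x in range(500,564,4)]
print("long",fit(L),"short",fit(S),[round(float(np.degrees(np.arctan2(*(np.mean(P,0)-C)[::-1]))),2) for P in (L[:8],S[8:])])
E
```

```text
marks mod30 [8.36 9.21 8.2  8.99 8.28 8.7 ]
long 8.5922 short -82.48595 [10.22, -81.31]
```

```bash
python3 - <<'E'
from ang import *
c=cam("wrist");g=cv2.imread("pics/w11.png");m=g[:,:,:2].min(2)>130
B=[b for b in blobs(g,"wrist",c,(280,0,640,228)) if 128<np.hypot(*(b[2]-C))<143]
p=np.array([b[2] for b in B]);x=np.linalg.lstsq(np.c_[2*p,np.ones(len(p))],(p**2).sum(1),rcond=None)[0]
print("centre from marks",x[:2]);print([(b[0],b[2].round(1)) for b in B])
print("hub",[ray("wrist",(473,80),z,c).round(1) for z in (45,48,51)])
for r in (4,20,40,56,106,112):
    w=np.where(m[r,455:495])[0]+455;print(r,w.min(),w.max(),ray("wrist",(w.mean(),r),45,c).round(1))
E
```

```text
centre from marks [567.68912256 -53.21703129]
[(array([313.5,  82.4]), array([552.9,  79.7])), (array([611.8,  82.2]), array([ 593.7, -184.4])), (array([328.2, 159.2]), array([486.6,  55.7])), (array([582.8, 159.1]), array([ 523.3, -181.5])), (array([379.9, 210.9]), array([444.2,  -2.4])), (array([521.7, 210.7]), array([ 465.5, -139.2]))]
hub [array([573.4, -51.6]), array([573. , -50.4]), array([572.6, -49.3])]
4 474 488 [630.2 -43.2]
20 472 487 [618.7 -45.1]
40 470 485 [604.  -47.3]
56 469 483 [592.  -49.3]
106 464 478 [552.8 -55.3]
112 463 477 [547.9 -55.7]
```

```bash
python3 -c "
from station import arm
print(arm.close_job())"
```

```text
the job is handed in; nothing more can be done
None
```

The clock shows three o'clock and the job is handed in; my last measurements put both hands within about 1° of their marks (the long one within about 0.2°), and I saw no contact with the battery, jar or tube. The arm was at about 18 s of the 51 s limit.

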